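# Hang a collar on the bent drying rod and start the blower

## Task

Take the drilled brass collar that stands in the wooden cradle, thread it onto the free lower end of the drying stand's bent steel rod and ease it along, round the bend, until it sits fully home against the flange at the post; do not force it if it binds. Let go of it there, then start the blower by pressing the long bar of the switch box well down near its middle, so that both ends go down evenly, hold it a moment and let it come back up. Leave the other things on the bench where they are.

Things in the scene. Friction and masses are not known exactly. Their poses are not given: they have to be found in the camera images.
- collar: the drilled brass collar itself (for contacts); same place and axes as collar_mid
- collar_mid (a point): centre of the drilled brass collar: a thick ring of 44 mm outside diameter, 20 mm long, with a plain round through-bore of 20 mm, about 0.19 kg. Its bore runs along its own x axis, level at the start. It stands loose on edge in the cradle's groove, resting on two strips; it may have rolled a little about its bore, so trust only its x axis.
- cradle: fixed wooden cradle; origin under its centre, on the bench. Foot 90 (x) x 75 (y) x 8 mm, on it a block 50 (x) x 32 (y) mm, 50 mm high in all. The groove on top runs along its x axis, as the collar's bore does. The collar's centre is 70 mm above the bench; the block is narrower than the collar, so fingers closing along the cradle's y go down freely beside it.
- stand: fixed drying stand; origin on the bench under its post, z up. Low grey blower box (180 x 110 mm, 65 mm high, x from -150 to +30 mm, so under the rod), dark post 22 mm thick. The bent rod, round steel of 10 mm diameter (5 mm play all round in the bore), runs from the post to the -x side in the stand's x-z plane: a level part, a bend, a sloping part with a free end.
- rod_tip (a point): free lower end of the rod (centre of its round end), at stand x, z = (-147.8, 156.5) mm; axes as the stand's. From here the rod rises straight at 35 degrees from level towards the post, 60 mm long, to where the bend begins at (-98.7, 191.0) mm. The collar slides freely only while its bore follows the rod's direction.
- rod_bend (a point): point on the rod's centre line where bend and level part meet, at stand x, z = (-70, 200) mm; axes as the stand's. The bend has 50 mm radius about (-70, 150) mm and turns 35 degrees, from sloping (at (-98.7, 191.0) mm) to level; the rod then runs level at z = 200 mm to the post.
- rod_home (a point): where the collar's centre is, were it centred on the rod, when fully home against the flange (dark disc 32 mm across, its face 12 mm to the -x side of the post's centre): on the rod's centre line, at stand x, z = (-22, 200) mm; axes as the stand's. Hung freely, the collar sinks 5 mm below this point.
- bar_mid (a point): centre of the upper face of the switch's aluminium bar, 54 mm above the bench when up. The bar is 196 mm long along its own y axis, 32 mm wide along x, on a grey box 220 x 50 mm fixed to the bench; small cheeks at the box's two ends stand 51 mm high.
- bar_travel (a joint): how far the bar's middle is pressed down, m: 0 up, 0.010 fully down; sprung, about 1.5 N to start and about 5.5 N fully down; it returns by itself
- bar_tilt (a joint): rocking of the bar about its middle, rad: 0 level; sprung to level, about 4 N m per rad, so that pressing off its middle pushes one end lower than the other
- slug: a solid, undrilled brass disc 44 mm across and 20 mm high, lying flat; a bystander
- washer: a thin flat brass ring 48 mm across and 6 mm high, lying flat; a bystander
- cup: a white ceramic cup, 72 mm across and 70 mm high; a bystander
- jar: a closed amber glass jar, 64 mm across and 90 mm high; a bystander
- mallet: a hammer with wooden handle lying on the bench; a bystander
- brush: a brush with wooden handle lying on the bench; a bystander
- driver: a screwdriver lying on the bench; a bystander
There are look-alikes about, which are no part of the job. Leave any white look-alike of the collar alone. Of the things shaped like the cradle, the wooden one is meant.

How it is judged:
By the outcome, as a careful person would: the job done as asked, in the order asked, and still so for the second after the job is handed in, with the robot touching nothing.
It also fails if it takes over 64 s, if anything falls off the work surface, if the arm or the gripper's body presses on something with over 40 N, if the wrist force passes 120 N, or if a joint passes its speed limit or range.

## Robot

A 7-joint arm with a two-finger parallel gripper is mounted at the origin on the work surface. World frame = base frame: x ahead of the robot, y to its left, z up, the work surface at z = 0. Lengths are in m, angles in rad, forces in N, time in s.
With the tool pointing down it reaches from about 0.35 to 0.9 m from the base axis. Payload 8.1 kg.
Tool frame: the origin (TCP) lies midway between the tips of the shut fingers; the grasp point (between the pads) lies behind it (env.grip_point_offset is the z of the grasp point in the tool frame, in m); z points along the fingers, y is the direction in which the jaws open and shut (so a half turn about z gives the same grasp; the last joint's range is limited). The gripper opens to 92 mm and grips with 3 to 60 N. Pads are 19 mm wide; open, the fingers measure 130 mm over their backs; the gripper's body (75 mm by 190 mm) begins 47 mm behind the grasp point.
Start: joints at [1.137, 0.434, 0.025, 1.573, -0.012, 1.134, -0.075], TCP at [0.203, -0.591, 0.227] pointing down, gripper open.
Joint ranges: [-2.62, 2.62], [-0.44, 2.09], [-1.27, 1.32], [0.08, 2.57], [-1.32, 4.46], [0.12, 2], [-2.74, 2.74]. Speed limits (rad/s): [2.22, 2.22, 3.01, 3.01, 3.14, 3.14, 3.14].

## Interface

Orientations are given as a unit quaternion [x, y, z, w].
In Python, from plant import env, get_image, camera_model gives the robot as it stands. Calls block until the motion is done:
- env.move_ptp(position, orientation): joint-space move of the TCP to a pose.
- env.move_linear(position, attitude=None, feed=0.15, until_force=None): straight line of the TCP; attitude=None keeps the orientation; feed is the mean speed in m/s. With until_force (N) it stops when the force on the tool has changed by that much, and returns True; else False.
- env.set_joints(angles): joint-space move.
- env.gripper_open() and env.close(strength=None): open the fingers fully, or close them until they stop; strength is the grip in N (None keeps the last).
- env.hold(seconds).
- env.inverse_kinematics(position, orientation): joint angles nearest the present ones, or None.
- env.read_state(): the state.
- get_image(name): name is "scene" or "top"; returns (picture, depth): 420x560x3 uint8, red, green, blue; 420x560 float32, m along the optical axis (not along the pixel's ray), 0 where there is no reading.
- camera_model(name): a dict with "fovy" (degrees; the focal length in pixels is half the picture's height over the tangent of half this angle, whatever the lens; pixels are square), "cx", "cy" (the principal point, pixels), "R" (3x3) and "t" (3): a world point X has camera coordinates R X + t. Camera axes: x right, y down, z forward; pixel columns grow to the right and rows downward; lengths in m; the calibration is good to about 2 mm. A picture is of the moment at which its call begins. camera_model takes no time and is no camera call.
A pose or a line that the arm cannot do raises env.PlanningError and nothing moves.
- env.finish_job(): hands the job in, once; it reports no verdict.
The state is a dict: "time": time; "joint_pos": joint angles; "qvel": joint speeds; "joint_torque": joint torques, N m; "tool_pos": TCP position; "tool_rot": TCP orientation; "contact_force": force on the tool from outside, world axes, zero at the start; "wrist_torque": the same for the moment, N m; "width": opening from 0.0 (shut) to 1.0 (fully open).
Only numpy, scipy, OpenCV 4.12 (cv2) and the standard library are available. Lean on these libraries where they do the work, as an engineer would, in place of code of your own. Each camera call takes 0.05 s, during which the arm holds its last target.

## Working session

There is one attempt and no reset: what is moved stays moved. The work goes in short steps, each a Python script; the robot and the scene stay as the last script left them, time stands still between calls to the robot, and variables do not carry over. Pictures are saved under pics/ and viewed, and the job is handed in when it is done.

```bash
ls; mkdir -p pics; python3 - <<'E'
from plant import env,get_image,camera_model
import cv2,numpy as np
for n in("scene","top"):
    p,d=get_image(n); cv2.imwrite(f"pics/{n}0.png",p[:,:,::-1]); np.savez(f"{n}0.npz",p=p,d=d)
    print(n,camera_model(n))
print(env.read_state(),env.grip_point_offset)
E
```

```text
pics
scene {'fovy': 55.53924297320978, 'cx': 277.2435490239089, 'cy': 208.9533784687815, 'R': array([[ 0.68782433,  0.72586586,  0.00405574],
       [ 0.52226917, -0.49100201, -0.69724597],
       [-0.50411567,  0.48170093, -0.71682048]]), 't': array([-0.42364196, -0.21743565,  1.39402274])}
top {'fovy': 43.5951657438322, 'cx': 279.3892087406696, 'cy': 209.5553835891337, 'R': array([[-4.10419949e-03, -9.99991545e-01, -2.56486037e-04],
       [-9.84147631e-01,  4.08464878e-03, -1.77304136e-01],
       [ 1.77303685e-01, -4.75271421e-04, -9.84156074e-01]]), 't': array([-0.00707165,  0.60496799,  1.58999508])}
{'time': 0.1, 'joint_pos': array([ 1.13738149,  0.43514682,  0.02495393,  1.5739885 , -0.01161197,
        1.13403378, -0.07508182]), 'qvel': array([-0.00038448, -0.00054202,  0.00187752, -0.00314543, -0.00019979,
       -0.00218859, -0.00051729]), 'joint_torque': array([ 3.36695135e-03, -6.69126534e+01,  9.88273658e-01, -3.15145934e+01,
       -6.04859646e-02,  3.73471272e-02,  8.35010337e-05]), 'tool_pos': array([ 0.20282219, -0.59068484,  0.22603408]), 'tool_rot': array([ 9.86354253e-01,  1.64635281e-01, -1.72138078e-04, -6.94750391e-04]), 'contact_force': array([-0.4319072 , -0.55222799, -0.62244429]), 'wrist_torque': array([-0.00525484,  0.03700332,  0.04770787]), 'width': 0.9954055827650203} -0.0188
```

View pics/scene0.png

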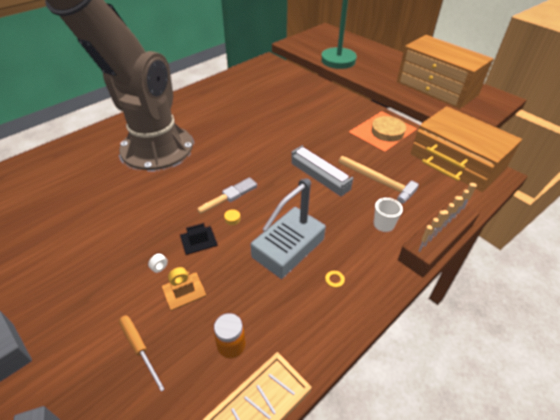

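View pics/top0.png

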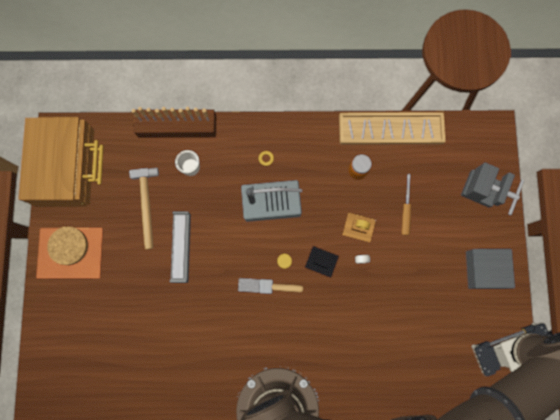

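The scene view shows the brass collar in the orange wooden cradle at (180,275), the stand at (290,240) with its rod sloping to the left, and the switch bar at (322,170). The top view shows the cradle at (360,227), the stand at (270,200) and the bar at (180,247). The white ring and black cradle are look-alikes.

```bash
cat > h.py <<'E'
import numpy as np,cv2
from plant import env,get_image,camera_model
def cloud(n,p,d):
    m=camera_model(n);f=p.shape[0]/2/np.tan(np.radians(m['fovy']/2))
    v,u=np.mgrid[:p.shape[0],:p.shape[1]]
    X=np.stack([(u-m['cx'])*d/f,(v-m['cy'])*d/f,d],-1)
    W=(X-m['t'])@m['R']; W[d<=0]=np.nan
    return W
def proj(n,X):
    m=camera_model(n);f=210/np.tan(np.radians(m['fovy']/2))
    c=np.atleast_2d(X)@m['R'].T+m['t']
    return np.c_[m['cx']+f*c[:,0]/c[:,2],m['cy']+f*c[:,1]/c[:,2]]
E
python3 - <<'E'
from h import *
np.set_printoptions(precision=4,suppress=True)
Z={n:np.load(f"{n}0.npz") for n in("scene","top")}
W={n:cloud(n,Z[n]['p'],Z[n]['d']) for n in Z}
def rect(n,box,zr,lab):
    u0,u1,v0,v1=box; P=W[n][v0:v1,u0:u1].reshape(-1,3); P=P[(P[:,2]>zr[0])&(P[:,2]<zr[1])]
    r=cv2.minAreaRect((P[:,:2]*1000).astype(np.float32)); print(lab,n,len(P),r,'med z',np.median(P[:,2]),'mean',P.mean(0))
T=(235,310,175,225);S=(245,335,175,280)
for n,b in(("top",T),("scene",S)):
    rect(n,b,(.058,.072),'blower'); rect(n,b,(.08,.26),'rod+post'); rect(n,b,(.19,.205),'rodlevel')
for n,b in(("top",(165,195,205,290)),("scene",(285,360,140,195))):
    rect(n,b,(.047,.06),'bar');rect(n,b,(.03,.06),'switch')
for n,b in(("top",(340,380,210,245)),("scene",(158,210,262,308))):
    rect(n,b,(.005,.012),'foot');rect(n,b,(.044,.053),'block');rect(n,b,(.053,.1),'collar');
for n,b in(("top",(340,520,290,300)),): rect(n,b,(-.02,.02),'table')
rect("scene",(200,260,300,320),(-.02,.02),'table')
for n,b in(("top",(225,320,170,230)),("scene",(225,345,160,290)),("top",(330,390,200,255)),("scene",(140,220,245,315)),("top",(155,205,195,300)),("scene",(280,365,135,200))):
    u0,u1,v0,v1=b; im=Z[n]['p'][v0:v1,u0:u1,::-1]; s=min(800//(u1-u0),600//(v1-v0)); cv2.imwrite(f"pics/c_{n}_{u0}.png",cv2.resize(im,None,fx=s,fy=s,interpolation=cv2.INTER_CUBIC)); print(b,s)
E
ls pics
```

```text
blower top 1576 ((635.7305908203125, 16.50970458984375), (111.25448608398438, 179.5555877685547), 5.524263858795166) med z 0.0649460573264341 mean [0.6316 0.0126 0.065 ]
rod+post top 278 ((641.3175048828125, 6.9604034423828125), (27.94873809814453, 160.99813842773438), 9.189420700073242) med z 0.201812589102429 mean [0.6332 0.0289 0.1866]
rodlevel top 92 ((630.0840454101562, 26.957080841064453), (21.577268600463867, 117.85202026367188), 2.402733564376831) med z 0.20216890769494583 mean [0.6345 0.0213 0.201 ]
blower scene 2213 ((641.6615600585938, 16.59123992919922), (111.78202819824219, 181.0125274658203), 5.349058151245117) med z 0.06579443565442022 mean [0.646  0.0075 0.0656]
rod+post scene 618 ((636.3480834960938, 5.165840148925781), (30.731592178344727, 161.10594177246094), 0.3590685725212097) med z 0.17975729900263787 mean [0.6417 0.0355 0.1705]
rodlevel scene 147 ((645.4654541015625, 24.32726287841797), (30.986291885375977, 109.7361068725586), 12.746426582336426) med z 0.20065823220116588 mean [0.6424 0.0216 0.1997]
bar top 659 ((491.80377197265625, 302.12847900390625), (48.952
[... 1563 characters left out ...]
, 23.673025131225586), 74.07672119140625) med z 0.07899463068410023 mean [ 0.5621 -0.2678  0.0753]
table top 1792 ((341.47900390625, -481.7340393066406), (566.7341918945312, 28.317424774169922), 89.76697540283203) med z 0.0004856306738554616 mean [ 0.3414 -0.4803  0.0004]
table scene 1085 ((674.5114135742188, -213.71511840820312), (143.7578582763672, 54.05637741088867), 47.247032165527344) med z 0.0009039134231753075 mean [ 0.6741 -0.2117  0.0009]
(225, 320, 170, 230) 8
(225, 345, 160, 290) 4
(330, 390, 200, 255) 10
(140, 220, 245, 315) 8
(155, 205, 195, 300) 5
(280, 365, 135, 200) 9
c_scene_140.png
c_scene_225.png
c_scene_280.png
c_top_155.png
c_top_225.png
c_top_330.png
scene0.png
top0.png
```

View pics/c_scene_140.png

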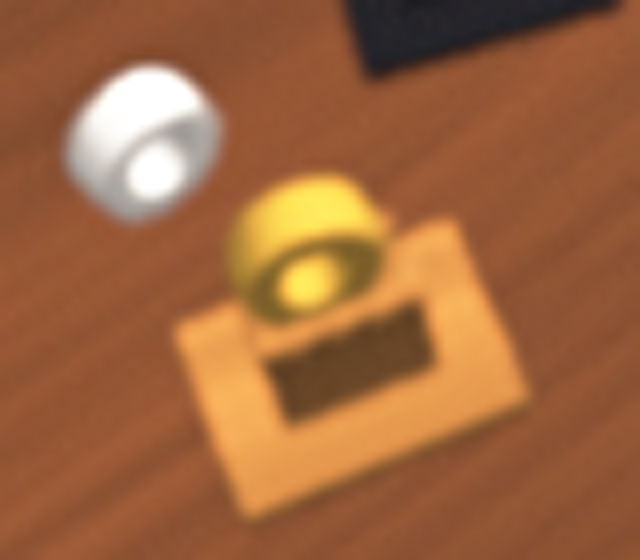

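View pics/c_top_330.png

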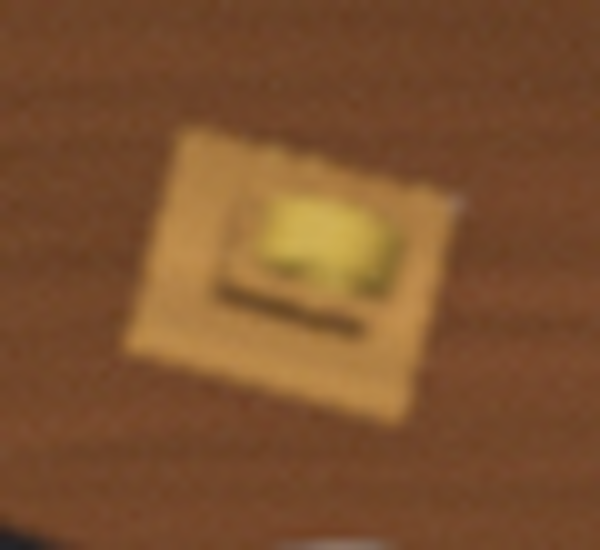

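View pics/c_scene_225.png

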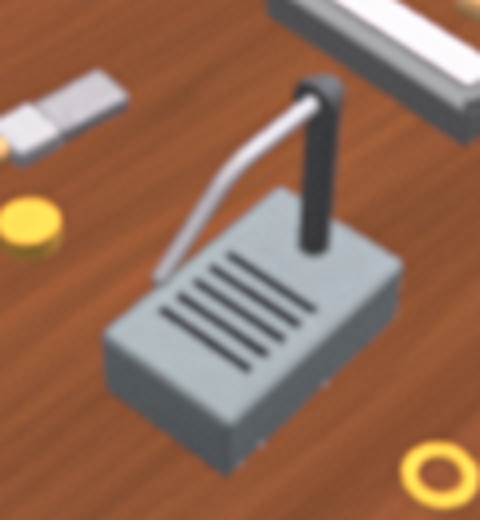

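View pics/c_top_225.png

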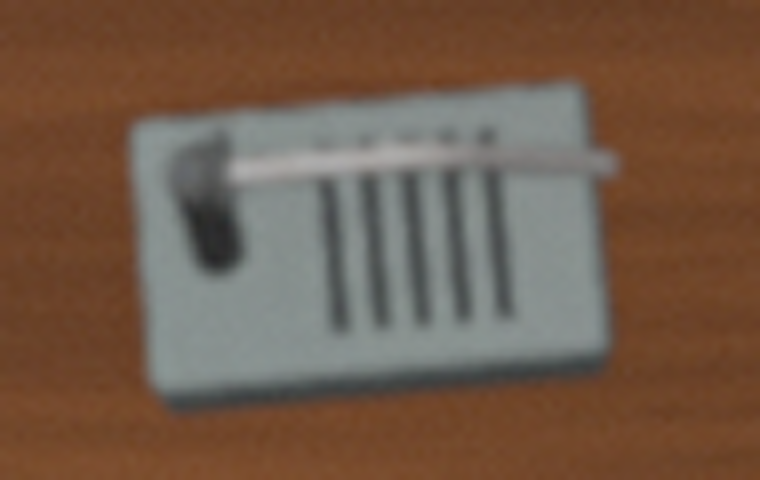

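```bash
python3 - <<'E'
from h import *
np.set_printoptions(precision=1,suppress=True,linewidth=150)
for n,b in(("top",(340,380,210,245)),("scene",(158,210,262,308))):
    Z=np.load(f"{n}0.npz");W=cloud(n,Z['p'],Z['d'])
    u0,u1,v0,v1=b;P=W[v0:v1,u0:u1].reshape(-1,3);P=P[(P[:,2]>.03)&(P[:,2]<.1)]*1000
    c=np.array([555,-263.5]) if n=="top" else np.array([559,-263.3])
    a=np.radians(73.8);e1=np.array([np.cos(a),np.sin(a)]);e2=np.array([np.sin(a),-np.cos(a)])
    q=np.c_[(P[:,:2]-c)@e1,(P[:,:2]-c)@e2,P[:,2]]
    # top-height grid 
    print(n,'rows s(74deg) -30..30, cols t(-16deg)')
    for s in range(-32,32,5):
        r=[]
        for t in range(-28,28,4):
            k=(q[:,0]>=s)&(q[:,0]<s+5)&(q[:,1]>=t)&(q[:,1]<t+4)
            r.append(f"{q[k,2].max():5.0f}" if k.any() else "    .")
        print(f"{s:4d}",*r)
E
```

```text
top rows s(74deg) -30..30, cols t(-16deg)
 -32     .     .     .     .     .     .     .     .     .     .     .     .     .     .
 -27     .     .     .    49    52    78    79     .    73    72     .     .     .     .
 -22     .     .     .    50    80    79    84    83    82    81     .     .     .     .
 -17     .     .     .    52    80    86    85    90    89    82     .     .     .     .
 -12     .     .     .    51    82    86    94    93    88    90     .     .     .     .
  -7     .     .     .    44    90    93    92    88    89    82     .     .     .     .
  -2     .     .     .    52    57    84    89    88    89    90     .     .     .     .
   3     .     .     .    56    79    92    85    94    88    86     .     .     .     .
   8     .     .     .    52    86    89    87    84    83    82     .     .     .     .
  13     .     .     .    47    63    85    89    70    83    74    56     .     .     .
  18     .     .     .    55    51    49    71    49    50    54    49     .     .     .
  23     .     .     .    48    40     .    48    51    50    43    44     .   
[... 599 characters left out ...]
    .     .     .    88    89    90    90    91    91    53    51     .     .
  -2     .     .     .     .    87    91    90    89    90    90    53    49     .     .
   3     .     .     .     .    89    89    89    88    89    84    86    53     .     .
   8     .     .     .     .    84    83    88    85    86    86    52    48     .     .
  13     .     .     .     .    76    82    80    78    83    81    51    51     .     .
  18     .     .    47    50    51    46    45    46    49    69    52    47     .     .
  23     .     .     .    51    51    48     .    47     .    52    51    40     .     .
  28     .     .     .     .     .     .     .     .     .     .     .     .     .     .
```

```bash
cat >> h.py <<'E'
from scipy.spatial.transform import Rotation as Ro
from scipy.optimize import least_squares
def quat(zdir,ydir):
    z=np.array(zdir,float);z/=np.linalg.norm(z);y=np.array(ydir,float);y-=z*(y@z);y/=np.linalg.norm(y)
    return Ro.from_matrix(np.c_[np.cross(y,z),y,z]).as_quat()
E
python3 - <<'E'
from h import *
np.set_printoptions(precision=4,suppress=True,linewidth=150)
for n,b in(("top",(340,380,210,245)),("scene",(158,210,262,308))):
    Z=np.load(f"{n}0.npz");W=cloud(n,Z['p'],Z['d'])
    u0,u1,v0,v1=b;P=W[v0:v1,u0:u1].reshape(-1,3);P=P[(P[:,2]>.060)&(P[:,2]<.1)]
    # outside surface of cylinder, horizontal axis z=.07
    def f(p):
        a=p[2];d=P[:,:2]-p[:2];s=-d[:,0]*np.sin(a)+d[:,1]*np.cos(a)
        t=d@[np.cos(a),np.sin(a)]
        r=np.hypot(s,P[:,2]-.07)-.022; h=abs(t)-.010
        o=np.hypot(np.maximum(r,0),np.maximum(h,0))+np.minimum(np.maximum(r,h),0)
        return o
    best=min((least_squares(f,[.556,-.266,a],loss='soft_l1',f_scale=.002) for a in np.radians([-30,-16,0,74,60])),key=lambda r:r.cost)
    print(n,len(P),best.x[:2],np.degrees(best.x[2]),np.sqrt(np.mean(best.fun**2)))
    # post top
for n,b in(("top",(235,310,175,225)),("scene",(245,335,175,280))):
    Z=np.load(f"{n}0.npz");W=cloud(n,Z['p'],Z['d']);u0,u1,v0,v1=b;P=W[v0:v1,u0:u1].reshape(-1,3);P=P[P[:,2]>.08]
    print('max z',np.sort(P[:,2])[-20:])
    o=np.array([.630,.0762]) if n=="top" else np.array([.636,.0763]); a=np.radians(95.45)
    q=(P[:,:2]-o)@np.array([[np.cos(a),-np.sin(a)],[np.sin(a),np.cos(a)]])
    for lo in range(-160,30,15):
        k=(q[:,0]*1e3>lo)&(q[:,0]*1e3<=lo+15)
        if k.any(): print(lo,k.sum(),np.median(q[k,1])*1e3,np.median(P[k,2])*1e3)
# IK
qs=env.read_state()['joint_pos']
ax=np.radians(-16.2)
for sgn in(1,-1):
  y=sgn*np.array([-np.sin(ax),np.cos(ax),0]);Q=quat([0,0,-1],y)
  print('grasp',sgn,env.inverse_kinematics([.555,-.2675,.055],Q))
a=np.radians(95.45);sx=np.array([np.cos(a),np.sin(a),0]);sy=np.array([-np.sin(a),np.cos(a),0]);O=np.array([.633,.0762,0])
for sgn in(1,-1):
  for th,x,z in((35,-168,142.2),(35,-147.8,156.5),(17,-85,198),(0,-22,200),(0,-22,260)):
    t=np.radians(th);zd=np.sin(t)*sx-np.cos(t)*np.array([0,0,1]);Q=quat(zd,sgn*sy)
    p=O+sx*x/1e3+np.array([0,0,z/1e3])+zd*.0188
    print(sgn,th,env.inverse_kinematics(p,Q))
E
```

```text
top 102 [ 0.5557 -0.2669] -18.39909389077796 0.0029808864597179016
scene 224 [ 0.5575 -0.2653] -16.0710455794312 0.0023581428075565044
max z [0.2131 0.2132 0.2132 0.2134 0.2137 0.2138 0.214  0.2142 0.2143 0.2145 0.2146 0.2152 0.2153 0.2153 0.2155 0.2157 0.2164 0.2188 0.2237 0.2239]
-160 6 1.0387604484148643 159.2961357708018
-145 16 0.8585683182858505 168.61468780442087
-130 19 0.6883992935295133 176.54458057654887
-115 17 -0.4702937520229172 189.5219695261831
-100 17 -0.10253038161869578 200.91573967525366
-85 16 -0.023856674319970465 203.83183738267286
-70 20 0.028480381483732567 203.84424823576853
-55 15 0.44435763343016405 204.87791224205742
-40 20 -0.9777379398604369 203.69879943038487
-25 26 0.5236672521471114 205.2914061462771
-10 85 7.099374186651157 204.53293586397825
5 21 4.179171696150901 189.6851829664987
max z [0.2127 0.2128 0.2131 0.2131 0.2132 0.2136 0.2141 0.2141 0.2141 0.2145 0.2146 0.2146 0.2148 0.2152 0.2153 0.2157 0.216  0.2164 0.2171 0.2175]
-160 14 1.5323120932151093 159.54973845330125
-145 33 -0.5003265230303019 167.8209229359034
-130 39 0.3344174685373082 177.
[... 488 characters left out ...]
3]
grasp -1 [ 0.3547  0.6012  0.0113  1.769  -0.0091  0.7714 -1.483 ]
1 35 [ 0.2305  0.754   0.1857  1.4564 -0.6823  1.3338 -2.3596]
1 35 [ 0.2076  0.7242  0.1783  1.4753 -0.6826  1.3282 -2.3883]
1 17 [-0.5469  0.7987  1.1483  1.6115 -0.9581  1.4698 -2.2549]
1 0 [-0.8307  0.7378  1.1503  1.6539 -0.7099  1.2292 -2.5696]
1 0 [-0.8346  0.6645  1.1531  1.5762 -0.6222  1.3135 -2.6431]
-1 35 [ 0.6774  0.834  -0.6098  1.4071 -0.1547  1.1948  0.3615]
-1 35 [ 0.6707  0.8114 -0.6359  1.425  -0.1541  1.1874  0.327 ]
-1 17 [ 0.4973  0.6362 -0.6633  1.5135  0.087   1.1116 -0.0094]
-1 0 [ 0.2938  0.6014 -0.7293  1.5526  0.4254  1.1518 -0.4284]
-1 0 [ 0.313   0.5594 -0.7684  1.4729  0.3965  1.2694 -0.4019]
```

Depth shows something unexpected: the collar's bore runs at about -16° world, but the block's 50 mm side runs along 74°. The description says these are parallel. I'll trust the image and grip across the diameter, with the fingertips above the block top. Next I'll go to the pre-grasp pose and check camera bias against the known tool position.

```bash
python3 - <<'E'
from h import *
np.set_printoptions(precision=4,suppress=True)
ax=np.radians(-16.3);y=np.array([-np.sin(ax),np.cos(ax),0]);Q=quat([0,0,-1],y)
env.move_ptp([.556,-.2665,.14],Q)
s=env.read_state();print(s['time'],s['tool_pos'],s['joint_pos'])
for n in("scene","top"):
    p,d=get_image(n);np.savez(f"{n}1.npz",p=p,d=d)
    uv=proj(n,s['tool_pos'])[0];print(n,uv)
    u,v=int(uv[0]),int(uv[1]);u0,u1,v0,v1=u-60,u+60,v-60,v+45
    im=cv2.resize(p[v0:v1,u0:u1,::-1],None,fx=5,fy=5,interpolation=cv2.INTER_CUBIC)
    fa=s['tool_pos']
    for X,c in((fa,(0,0,255)),(fa+y*.046,(0,255,0)),(fa-y*.046,(0,255,0))):
        q=(proj(n,X)[0]-[u0,v0]+.5)*5;cv2.drawMarker(im,(int(q[0]),int(q[1])),c,cv2.MARKER_CROSS,12,1)
    cv2.imwrite(f"pics/pre_{n}.png",im)
E
```

```text
1.875 [ 0.5555 -0.2679  0.14  ] [ 0.7636  0.5785 -0.602   1.6588  0.3726  1.0215  1.3236]
scene [171.0874 257.0184]
top [366.918 220.523]
```

View pics/pre_scene.png

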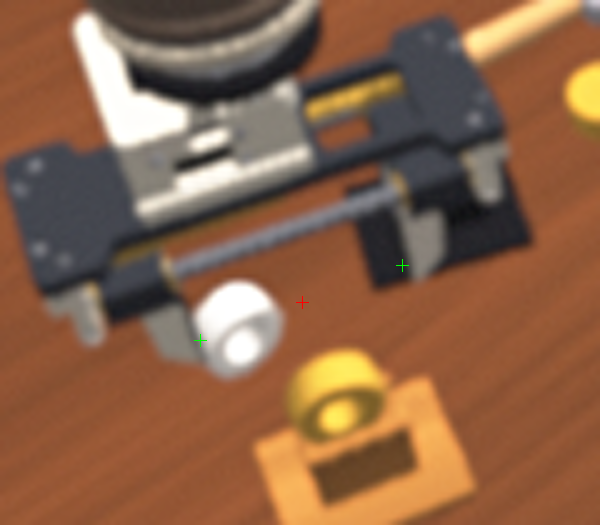

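View pics/pre_top.png

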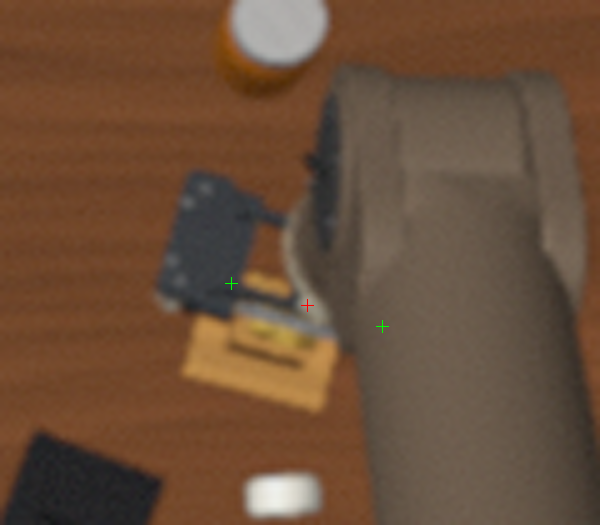

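The scene view shows the fingers straddling the collar, with tip corners at about (205,360) and (413,280) and the predicted marks close by. In the top view the arm hides most of it. I'll quantify the scene camera's bias from the finger fronts.

```bash
python3 - <<'E'
from h import *
np.set_printoptions(precision=1,suppress=True,linewidth=160)
s=env.read_state();print(s['time'],s['tool_pos'])
R=Ro.from_quat(s['tool_rot']).as_matrix()
for n in("scene","top"):
    Z=np.load(f"{n}1.npz");W=cloud(n,Z['p'],Z['d']).reshape(-1,3)
    q=(W-s['tool_pos'])@R*1000
    for sg in(1,-1):
        k=(q[:,2]>-22)&(q[:,2]<6)&(q[:,1]*sg>35)&(q[:,1]*sg<75)&(abs(q[:,0])<25)
        P=q[k]; print(n,sg,k.sum())
        if k.sum()>5: print(np.percentile(P,[0,5,25,50,75,95,100],axis=0).T)
E
```

```text
1.975 [ 0.6 -0.3  0.1]
scene 1 46
[[-13.9 -13.6 -12.6 -11.9 -10.7   1.7   6.3]
 [ 46.6  47.   48.5  51.8  57.1  62.4  63.4]
 [-21.8 -21.  -18.2 -14.1  -9.3  -2.5  -1.3]]
scene -1 40
[[-13.9 -13.  -12.1 -11.6 -11.  -10.1  -9.2]
 [-61.  -59.2 -55.1 -51.4 -48.2 -45.7 -45.1]
 [-21.7 -21.4 -18.7 -14.5  -9.2  -4.4  -0.9]]
top 1 0
top -1 0
```

Front faces read about 2 mm towards world +x in the scene camera, while the top camera reads the other way. The truth is near their average, so I'll grasp there.

```bash
python3 - <<'E'
from h import *
np.set_printoptions(precision=4,suppress=True)
ax=np.radians(-16.3);y=np.array([-np.sin(ax),np.cos(ax),0]);Q=quat([0,0,-1],y)
env.move_linear([.556,-.2665,.085],Q,feed=.08)
r=env.move_linear([.556,-.2665,.057],Q,feed=.05,until_force=6)
s=env.read_state();print(r,s['time'],s['tool_pos'],s['contact_force'])
env.close(20)
s=env.read_state();print(s['time'],s['tool_pos'],s['contact_force'],s['width'],s['width']*92)
p,d=get_image("scene");u,v=proj("scene",s['tool_pos'])[0].astype(int)
cv2.imwrite("pics/grasp.png",cv2.resize(p[v-60:v+40,u-60:u+60,::-1],None,fx=5,fy=5,interpolation=cv2.INTER_CUBIC))
E
```

```text
False 3.5167 [ 0.5561 -0.2664  0.057 ] [-0.2773 -0.4672  0.4547]
4.3417 [ 0.556  -0.2666  0.0571] [-0.0446  0.3081  0.8228] 0.47136646326835335 43.36571462068851
```

View pics/grasp.png

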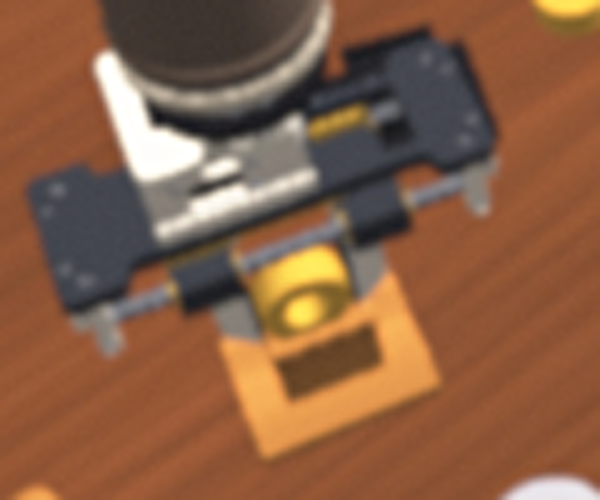

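Collar gripped, with the jaws reading 43.4 mm. Lift, reorient, and stage in front of the rod tip.

```bash
cat >> h.py <<'E'
YAW=np.radians(95.45);SX=np.array([np.cos(YAW),np.sin(YAW),0]);SY=np.array([-np.sin(YAW),np.cos(YAW),0]);UZ=np.array([0,0,1.])
O=np.array([.633,.0762,0]); CZ=-0.013; CX=0.0   # collar centre in tool frame
def pose(x,z,th,dy=0.,O=O):
    "collar centre at stand x,z (m), bore pitch th deg -> TCP pos, quat"
    t=np.radians(th);b=np.cos(t)*SX+np.sin(t)*UZ;zd=np.sin(t)*SX-np.cos(t)*UZ
    Q=quat(zd,-SY); xt=Ro.from_quat(Q).as_matrix()[:,0]
    return O+SX*x+SY*dy+UZ*z-zd*CZ-xt*CX,Q
def rod(s):
    "arc length from the tip -> x,z,pitch deg (negative s = before the tip)"
    c,sn=np.cos(np.radians(35)),np.sin(np.radians(35))
    if s<=.06: return -.1478+s*c,.1565+s*sn,35.
    L=.05*np.radians(35)
    if s<=.06+L:
        a=np.radians(35)-(s-.06)/.05
        return -.07-.05*np.sin(a),.15+.05*np.cos(a),np.degrees(a)
    return -.07+(s-.06-L),.2,0.
def crop(n,p,X,name,w=60,h=50,marks=()):
    u,v=proj(n,X)[0].astype(int);u0=max(u-w,0);v0=max(v-h,0)
    im=cv2.resize(p[v0:v0+2*h,u0:u0+2*w,::-1],None,fx=5,fy=5,interpolation=cv2.INTER_CUBIC)
    for M,c in marks:
        q=(proj(n,M)[0]-[u0,v0]+.5)*5;cv2.drawMarker(im,(int(q[0]),int(q[1])),c,cv2.MARKER_CROSS,10,1)
    cv2.imwrite(name,im)
E
python3 - <<'E'
from h import *
np.set_printoptions(precision=4,suppress=True)
print(rod(.0),rod(.06),rod(.0906))
ax=np.radians(-16.3);y=np.array([-np.sin(ax),np.cos(ax),0]);Q=quat([0,0,-1],y)
env.move_linear([.556,-.2665,.2],Q,feed=.12)
x,z,th=rod(-.06);p,Q=pose(x,z+.05,th);env.move_ptp(p,Q)
x,z,th=rod(-.035);p,Q=pose(x,z,th);env.move_linear(p,Q,feed=.08)
env.hold(.2)
s=env.read_state();print(s['time'],s['tool_pos'],p,s['width'],s['joint_pos'],s['contact_force'])
tip=O+SX*-.1478+UZ*.1565
for n in("scene","top"):
    P,d=get_image(n);np.savez(f"{n}2.npz",p=P,d=d)
    crop(n,P,tip,f"pics/stage_{n}.png")
E
```

```text
(np.float64(-0.1478), np.float64(0.1565), 35.0) (np.float64(-0.09865087734266048), np.float64(0.19091458618106277), 35.0) (np.float64(-0.06994326190990077), 0.2, 0.0)
7.4833 [ 0.6494 -0.0924  0.1262] [ 0.6491 -0.092   0.1258] 0.47313896577264514 [ 0.6194  0.8113 -0.4749  1.3967 -0.2496  1.2188  0.45  ] [-0.6762 -0.3868 -2.3933]
```

View pics/stage_scene.png

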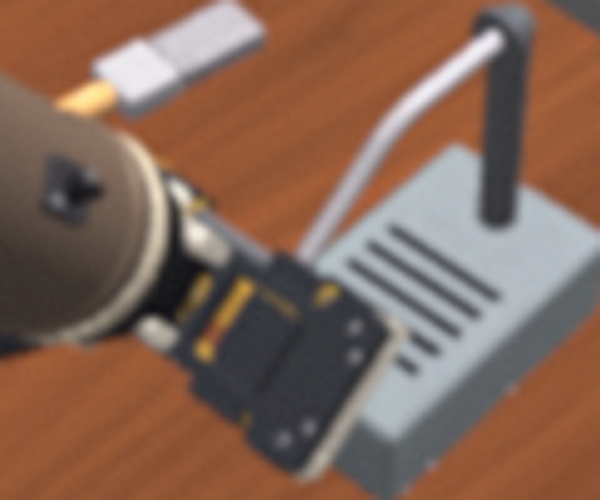

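View pics/stage_top.png

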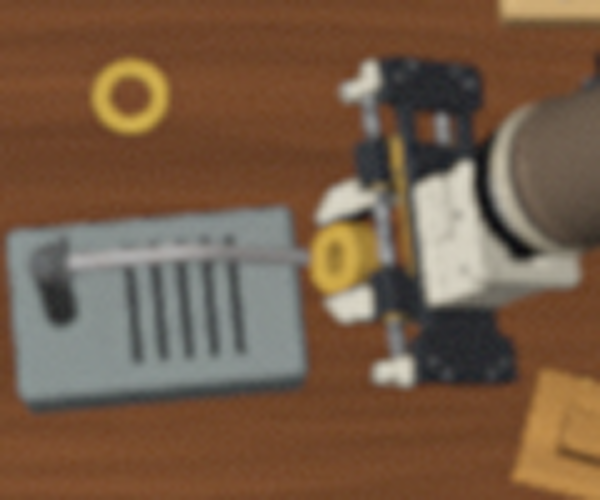

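The top view shows the rod tip at (310,256) and the collar's bore at (338,258). The collar is held cleanly between the two pads, and the bore roughly faces the tip. I'll measure the relative offset numerically.

```bash
python3 - <<'E'
from h import *
np.set_printoptions(precision=1,suppress=True,linewidth=160)
s=env.read_state();print(s['tool_pos'])
R=Ro.from_quat(s['tool_rot']).as_matrix()
n="top";Z=np.load("top2.npz");im=Z['p'];W=cloud(n,im,Z['d'])
hsv=cv2.cvtColor(im,cv2.COLOR_RGB2HSV)
q=((W-s['tool_pos'])@R)*1000
S=(W-O)@np.c_[SX,SY,UZ]*1000
# collar pts near
k=(abs(q[...,0])<18)&(abs(q[...,1])<27)&(q[...,2]>-40)&(q[...,2]<14)&(hsv[...,1]>110)&(S[...,2]>100)
P=q[k];print('collar pts',k.sum(),'tool-frame pct');print(np.percentile(P,[1,5,25,50,75,95,99],axis=0).T)
# cylinder fit in tool frame: axis along tool x, free centre
def f(p):
    r=np.hypot(P[:,1]-p[1],P[:,2]-p[2])-22;h=abs(P[:,0]-p[0])-10
    a=np.hypot(np.maximum(r,0),np.maximum(h,0))+np.minimum(np.maximum(r,h),0)
    return a
r=least_squares(f,[0,0,-13],loss='soft_l1',f_scale=2);print('collar centre tool',r.x,np.sqrt(np.mean(r.fun**2)))
# rod pts by slices
for lo in range(-155,-30,12):
    m=(S[...,0]>lo)&(S[...,0]<=lo+12)&(S[...,2]>140)&(S[...,2]<215)&(abs(S[...,1])<15)&(hsv[...,1]<110)
    if m.sum()>3: print(lo,m.sum(),np.median(S[m],axis=0))
# fingers bright pads in tool frame
m=(abs(q[...,0])<20)&(abs(q[...,1])<60)&(abs(q[...,1])>18)&(q[...,2]>-25)&(q[...,2]<8)&(S[...,2]>90)&(hsv[...,1]<110)
for sg in(1,-1):
    mm=m&(q[...,1]*sg>0);print('finger',sg,mm.sum());print(np.percentile(q[mm],[2,10,50,90,98],axis=0).T)
# overlay
u0,v0=290-20,150
tip=O+SX*-.1478+UZ*.1565
u,v=proj(n,tip)[0].astype(int);u0,v0=u-25,v-25
c=cv2.resize(im[v0:v0+50,u0:u0+60,::-1],None,fx=12,fy=12,interpolation=cv2.INTER_CUBIC)
def dr(X,col):
    Q=((proj(n,X)-[u0,v0]+.5)*12).astype(np.int32);cv2.polylines(c,[Q],False,col,1)
dr(np.array([O+SX*rod(t)[0]+UZ*rod(t)[1] for t in np.linspace(0,.1,30)]),(255,0,0))
a=np.linspace(0,2*np.pi,50)
for sgn in(10,-10):
  for rr in(22,10): dr(np.array([s['tool_pos']+R@np.array([sgn,rr*np.cos(t),-13+rr*np.sin(t)])/1000 for t in a]),(0,255,0) if sgn>0 else (0,0,255))
cv2.imwrite("pics/ov_top.png",c)
E
```

```text
[ 0.6 -0.1  0.1]
collar pts 149 tool-frame pct
[[ -6.6  -5.7   0.2   7.6   9.5  12.   14.1]
 [-20.5 -17.4  -9.    0.2   8.6  16.7  20.7]
 [-32.7 -30.7 -27.2 -17.5  -2.5   6.9   8.4]]
collar centre tool [-0.3 -1.4 -9.7] 3.147833476062863
-155 9 [-146.9    3.7  160.6]
-143 12 [-136.2    3.7  168.6]
-131 16 [-124.3    3.6  180.6]
-119 15 [-113.6    2.7  185.7]
-107 12 [-101.     3.4  196.1]
-95 12 [-89.3   2.4 197.7]
-83 12 [-77.9   2.7 203.6]
-71 17 [-64.9   2.  204.9]
-59 15 [-53.3   3.6 205.6]
-47 13 [-39.3   2.2 204.5]
-35 16 [-28.9   2.4 203.7]
finger 1 25
[[  3.2   6.6   9.7  13.6  14.4]
 [ 20.9  21.4  27.1  33.6  34.9]
 [-23.9 -22.5 -17.4  -4.7  -0.2]]
finger -1 29
[[ -1.3   5.8  10.3  12.3  12.8]
 [-40.1 -37.3 -29.6 -23.  -19.1]
 [-24.3 -22.3 -14.8  -6.7  -2.1]]
```

View pics/ov_top.png

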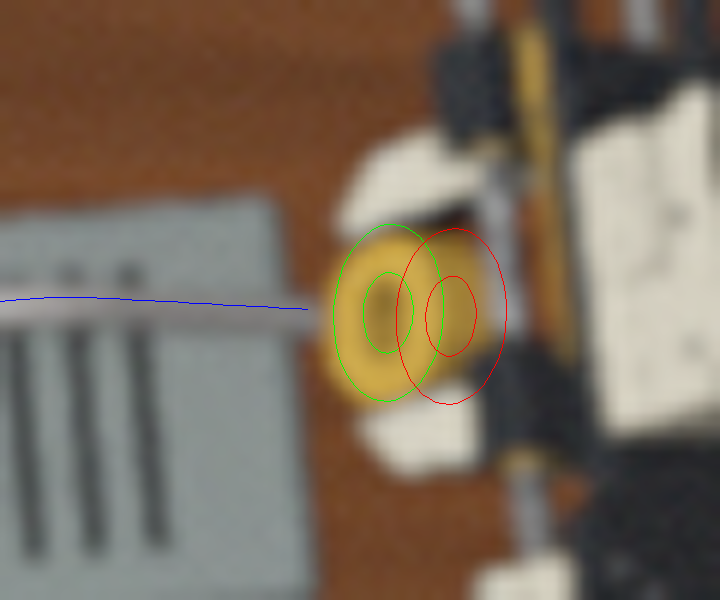

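In the top camera the rod sits about 3 mm to the stand's +y of my model and the collar about 1 mm, so I'll correct the relative offset by about 1.7 mm. Now thread gently with force monitoring.

```bash
sed -i 's/^O=np.array.*/O=np.array([.633,.0762,0])+.0017*SY; CZ=-0.0118; CX=0.0/' h.py; python3 - <<'E'
from h import *
np.set_printoptions(precision=4,suppress=True)
f0=env.read_state()['contact_force']
for s_ in(-.03,-.01,.005,.02):
    x,z,th=rod(s_);p,Q=pose(x,z,th);r=env.move_linear(p,Q,feed=.04,until_force=5)
    s=env.read_state();print(s_,r,s['time'],s['tool_pos']-p,s['contact_force']-f0,s['width'])
    if r: break
n="top";P,d=get_image(n);np.savez("top3.npz",p=P,d=d)
crop(n,P,O+SX*-.1478+UZ*.1565,"pics/thr_top.png")
P,d=get_image("scene");crop("scene",P,O+SX*-.1478+UZ*.1565,"pics/thr_scene.png")
E
```

```text
-0.03 False 7.8667 [0.0001 0.0003 0.0005] [-0.2177  0.0419 -0.228 ] 0.47499764830951496
-0.01 False 8.5167 [ 0.     -0.0001  0.    ] [-0.7232 -0.6498  0.7316] 0.4792604293666753
0.005 False 9.0417 [0.     0.0002 0.0002] [-0.9949  0.2255  0.0362] 0.47173018599895317
0.02 False 9.5667 [0.     0.0001 0.0002] [-0.9421 -1.2456  1.0372] 0.47399258548087697
```

View pics/thr_top.png

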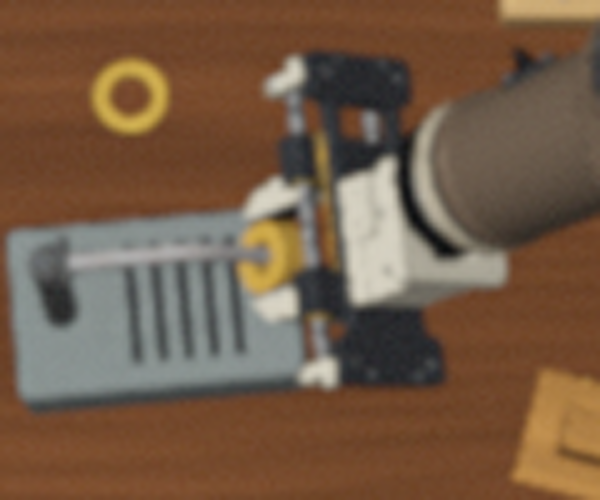

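View pics/thr_scene.png

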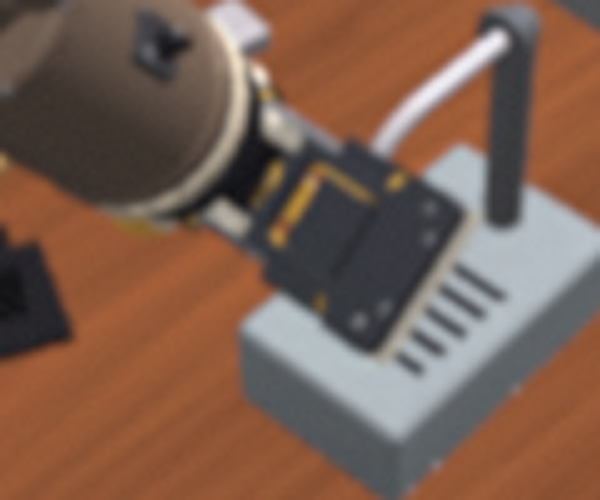

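Threaded: the top view shows the rod entering the bore centrally at (260,257), with forces of about 1 N. Continuing round the bend.

```bash
python3 - <<'E'
from h import *
np.set_printoptions(precision=4,suppress=True)
f0=env.read_state()['contact_force']
ok=True
for s_ in list(np.arange(.035,.0601,.0125))+list(np.arange(.065,.0951,.005))+[.11,.125]:
    x,z,th=rod(s_)
    # chord: average direction over the collar's length
    a=rod(s_-.01);b=rod(s_+.01);th=np.degrees(np.arctan2(b[1]-a[1],b[0]-a[0]))
    z=(z+ (a[1]+b[1])/2)/2
    p,Q=pose(x,z,th);r=env.move_linear(p,Q,feed=.04,until_force=5)
    s=env.read_state();df=s['contact_force']-f0;print(round(s_,4),round(th,1),r,round(s['time'],2),df,round(s['width'],3))
    if r or np.linalg.norm(df)>8: print("STOP");break
n="top";P,d=get_image(n);np.savez("top4.npz",p=P,d=d)
crop(n,P,O+SX*-.05+UZ*.2,"pics/lev_top.png")
P,d=get_image("scene");crop("scene",P,O+SX*-.05+UZ*.2,"pics/lev_scene.png")
E
```

```text
0.035 35.0 False 10.19 [-0.0659  0.3258  0.9082] 0.472
0.0475 35.0 False 10.65 [-0.439   0.2859  0.6047] 0.47
0.06 32.3 False 11.09 [-1.5987  0.847   0.1777] 0.471
0.065 28.7 False 11.34 [-1.0451 -0.0787 -0.1166] 0.468
0.07 23.5 False 11.59 [-0.4636 -0.2608 -0.2716] 0.47
0.075 17.8 False 11.84 [-1.4881 -0.4553  0.0819] 0.475
0.08 12.1 False 12.09 [-0.0587  0.7837 -0.0713] 0.473
0.085 6.9 False 12.34 [-0.6557 -0.4311  0.829 ] 0.473
0.09 3.2 False 12.6 [-1.0208  0.8433  0.4074] 0.47
0.095 0.9 False 12.87 [-0.7484 -0.4139 -0.1216] 0.475
0.11 0.0 False 13.38 [-0.4059 -0.1769  0.2884] 0.47
0.125 0.0 False 13.91 [-0.5295 -0.5685 -1.2071] 0.473
```

View pics/lev_top.png

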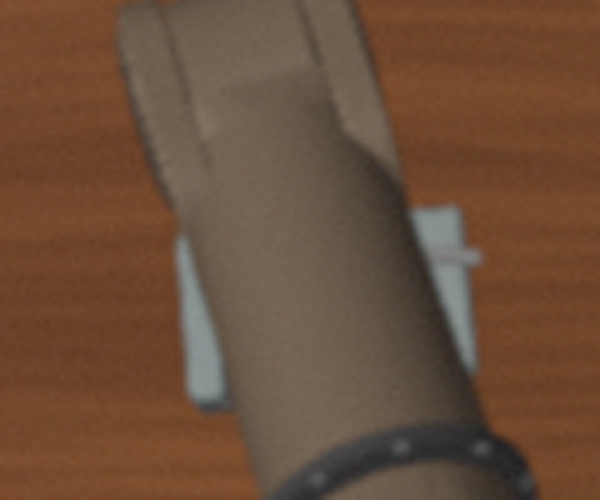

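View pics/lev_scene.png

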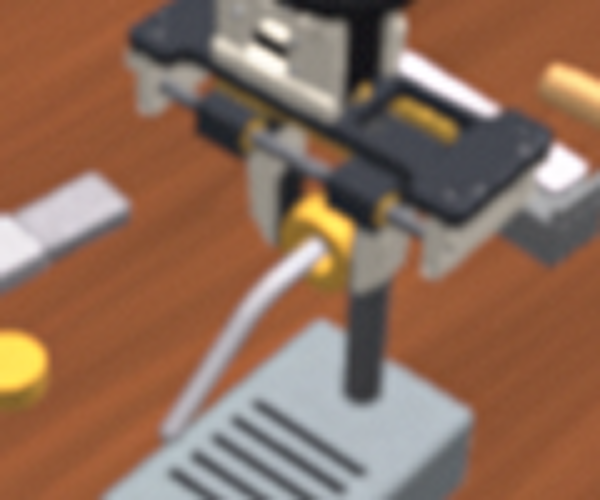

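The collar is past the bend on the level part, the rod is central in the bore (scene view, about (320,250)) and forces are under 1.5 N. Now I'll ease it up to the flange.

```bash
python3 - <<'E'
from h import *
np.set_printoptions(precision=4,suppress=True)
f0=env.read_state()['contact_force']
x,z,th=rod(.133);p,Q=pose(x,z,th);r=env.move_linear(p,Q,feed=.03,until_force=4)
s=env.read_state();print(r,s['contact_force']-f0)
if not r:
    x,z,th=rod(.1475);p,Q=pose(x,z,th);r=env.move_linear(p,Q,feed=.015,until_force=4)
    s=env.read_state();print(r,s['time'],s['contact_force']-f0)
S=(s['tool_pos']-O)@np.c_[SX,SY,UZ];print('tool in stand',S,s['width'])
P,d=get_image("scene");crop("scene",P,O+SX*-.03+UZ*.2,"pics/home_scene.png")
E
```

```text
False [-0.6366 -0.1458  0.7162]
True 14.9833 [ 0.6596 -0.5673  0.8336]
tool in stand [-0.0215  0.0005  0.1875] 0.47480344132752633
```

View pics/home_scene.png

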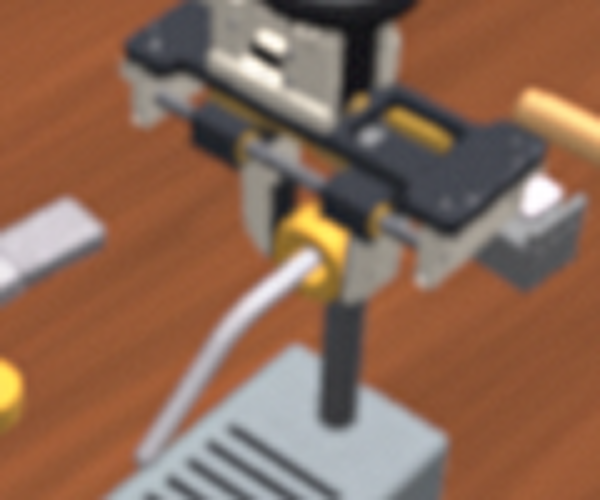

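Contact came at tool stand x = -21.5 mm, against an expected -22. Confirm it with a gentle extra push, then lower until it hangs on the rod and release.

```bash
python3 - <<'E'
from h import *
np.set_printoptions(precision=4,suppress=True)
B=np.c_[SX,SY,UZ]
def st(l):
    s=env.read_state();print(l,round(s['time'],2),'tool',(s['tool_pos']-O)@B*1000,'F',s['contact_force']@B,round(s['width'],3));return s
s=st('now');Q=s['tool_rot'];p=s['tool_pos']
r=env.move_linear(p+SX*.003,None,feed=.015,until_force=5);s=st(('push',r))
p=s['tool_pos']
r=env.move_linear(p-UZ*.007-SX*.0003,None,feed=.015,until_force=3);s=st(('down',r))
env.gripper_open();s=st('open')
env.hold(.3)
P,d=get_image("scene");crop("scene",P,O+SX*-.03+UZ*.2,"pics/rel_scene.png")
env.move_linear(s['tool_pos']+UZ*.10,None,feed=.1);st('up')
E
```

```text
now 15.03 tool [-21.5329   0.8065 187.1067] F [-0.766  -0.3371 -1.2052] 0.472
('push', True) 15.24 tool [-21.5501   1.301  186.3229] F [-0.5652 -0.6532  0.9839] 0.472
('down', True) 15.46 tool [-21.5629   0.7853 185.7948] F [ 0.4562 -0.6337  2.9571] 0.474
open 16.38 tool [-21.8461   1.2747 185.4507] F [ 0.5224 -0.0213 -0.3339] 1.001
up 17.88 tool [-21.9165   1.6556 284.6266] F [-0.1336 -0.0469  0.4224] 1.002
```

View pics/rel_scene.png

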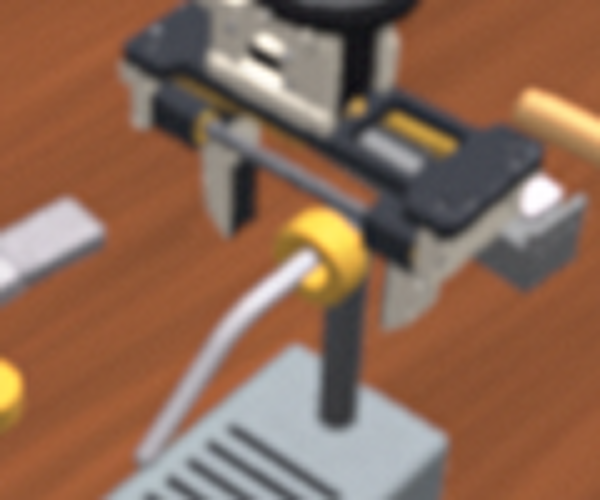

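Released: the scene view shows the collar hanging by its bore on the rod at (320,255), tight up by the post. I'll move to the switch and take clear views of both.

```bash
python3 - <<'E'
from h import *
np.set_printoptions(precision=1,suppress=True)
Q=quat([0,0,-1],[1,0,0])
env.move_ptp([.4945,.302,.16],Q); env.close(10)
s=env.read_state();print(s['time'],s['tool_pos']*1000,s['width'])
for n in("scene","top"):
    P,d=get_image(n);np.savez(f"{n}5.npz",p=P,d=d)
    crop(n,P,O+SX*-.03+UZ*.19,f"pics/f_{n}.png",marks=())
    crop(n,P,s['tool_pos'],f"pics/sw_{n}.png",marks=((s['tool_pos'],(0,0,255)),(np.array([.4945,.302,.054]),(0,255,0))))
    W=cloud(n,P,d);S=(W-O)@np.c_[SX,SY,UZ]*1000;hsv=cv2.cvtColor(P,cv2.COLOR_RGB2HSV)
    k=(abs(S[...,0]+30)<40)&(abs(S[...,1])<35)&(S[...,2]>160)&(S[...,2]<235)&(hsv[...,1]>110)
    c=S[k];print(n,k.sum());print(np.percentile(c,[2,10,50,90,98],axis=0).T)
    k=(abs(S[...,0])<16)&(abs(S[...,1])<18)&(S[...,2]>207)&(hsv[...,1]<110);print('post top',k.sum(),np.median(S[k],axis=0))
E
```

```text
20.5 [494.5 302.  160. ] 0.002032679599129235
scene 226
[[-32.7 -31.8 -28.4 -15.3  -2.4]
 [-24.3 -22.7 -10.6   9.3  15.5]
 [176.9 184.7 206.4 216.1 217.7]]
post top 36 [ -5.8  -7.9 212.9]
top 96
[[-29.6 -28.5 -20.7 -13.6 -11.4]
 [-19.4 -13.1   4.3  19.1  21.1]
 [198.9 204.1 212.9 218.1 223. ]]
post top 44 [ -2.7   0.9 211.5]
```

View pics/f_scene.png

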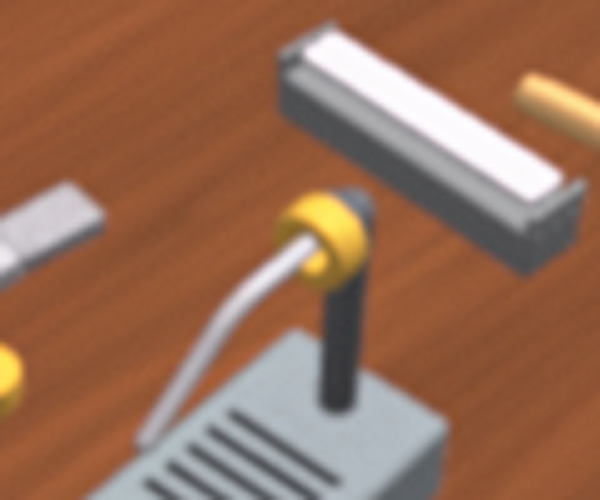

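View pics/f_top.png

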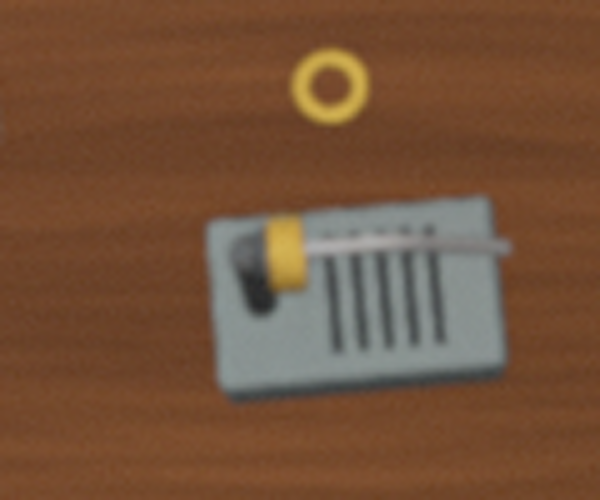

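View pics/sw_scene.png

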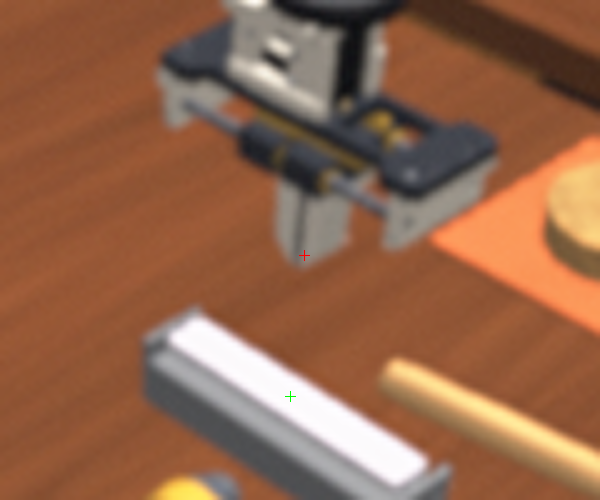

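The collar is flush against the flange in both views (top (287,250), scene (322,243)), with its measured centre near stand x = -21 mm. My bar-centre mark looks slightly off-middle, so I'll refine it from the bright bar.

```bash
python3 - <<'E'
from h import *
np.set_printoptions(precision=1,suppress=True)
for f,n,b in(("top0","top",(165,195,205,290)),("scene0","scene",(285,360,140,195)),("scene5","scene",(285,360,140,195))):
    Z=np.load(f+".npz");P=Z['p'];u0,u1,v0,v1=b
    m=np.zeros(P.shape[:2],np.uint8);m[v0:v1,u0:u1]=(P[v0:v1,u0:u1].min(-1)>175)*255
    c=max(cv2.findContours(m,cv2.RETR_EXTERNAL,cv2.CHAIN_APPROX_NONE)[0],key=cv2.contourArea)
    k=np.zeros_like(m);cv2.drawContours(k,[c],-1,1,-1);k=k>0
    M=camera_model(n);F=210/np.tan(np.radians(M['fovy']/2));v,u=np.nonzero(k)
    r=np.c_[(u-M['cx'])/F,(v-M['cy'])/F,np.ones(len(u))]@M['R'];C=-M['R'].T@M['t']
    X=C+r*((.054-C[2])/r[:,2])[:,None]
    print(f,k.sum(),cv2.minAreaRect((X[:,:2]*1000).astype(np.float32)),P[k].mean(0))
E
```

```text
top0 604 ((491.14886474609375, 303.1288146972656), (29.88233184814453, 189.3899383544922), 89.5100326538086) [197.5 197.4 197. ]
scene0 462 ((496.73175048828125, 301.1380310058594), (35.74394989013672, 201.66622924804688), 89.5875473022461) [243.6 238.1 241.4]
scene5 463 ((496.73175048828125, 301.1380310058594), (35.74394989013672, 201.66622924804688), 89.5875473022461) [243.7 238.2 241.5]
```

```bash
python3 - <<'E'
from h import *
np.set_printoptions(precision=2,suppress=True)
def st(l):
    s=env.read_state();print(l,round(s['time'],2),s['tool_pos']*1000,'F',s['contact_force'],'M',s['wrist_torque']);return s
env.move_linear([.494,.302,.060],None,feed=.1);st('above')
env.move_linear([.494,.302,.0442],None,feed=.03,until_force=15);st('down')
env.hold(.5);s=st('held')
if s['contact_force'][2]<8: env.move_linear([.494,.302,.0437],None,feed=.01,until_force=10);st('more')
env.hold(.4);st('held2')
P,d=get_image("scene");crop("scene",P,np.array([.494,.302,.05]),"pics/press.png")
env.move_linear([.494,.302,.060],None,feed=.03);st('up')
env.move_linear([.494,.302,.20],None,feed=.15);st('clear')
for n in("scene","top"):
    P,d=get_image(n);np.savez(f"{n}6.npz",p=P,d=d);cv2.imwrite(f"pics/end_{n}.png",P[:,:,::-1])
W=cloud("scene",P:=np.load("scene6.npz")['p'],np.load("scene6.npz")['d'])
for x in(.41,.45,.494,.54,.58):
    k=(abs(W[...,0]-x-.0025)<.012)&(abs(W[...,1]-.302)<.010)&(W[...,2]<.08);print(x,k.sum(),np.median(W[k][:,2])*1000)
E
```

```text
above 21.75 [494.37 302.37  60.62] F [ 0.12 -0.02 -0.64] M [-0.01 -0.1   0.05]
down 22.43 [494.56 302.35  44.46] F [ 0.56 -0.26  4.81] M [ 0.03 -0.3  -0.03]
held 22.93 [494.56 302.35  44.49] F [ 0.26 -0.56  5.31] M [ 0.06 -0.31 -0.02]
more 23.18 [494.58 302.39  44.26] F [ 0.95 -1.08  8.89] M [-0.11 -0.06 -0.03]
held2 23.57 [494.56 302.35  44.27] F [-0.8  -0.17  8.09] M [-0.13 -0.1  -0.  ]
up 24.32 [493.69 301.71  59.71] F [-0.18 -0.12 -0.41] M [-0.02 -0.11 -0.08]
clear 25.4 [493.54 301.57 199.04] F [ 0.2   0.53 -0.19] M [-0.02 -0.11  0.03]
0.41 40 53.59439582782608
0.45 39 54.68155399692328
0.494 38 53.95803899157571
0.54 40 54.45715472788649
0.58 50 53.75235185960622
```

View pics/press.png

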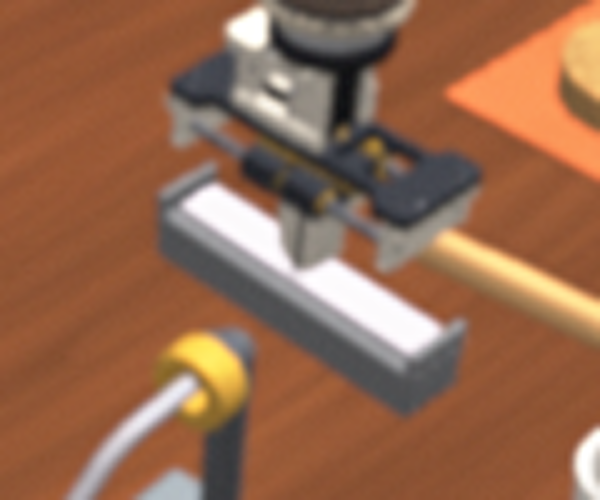

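View pics/end_scene.png

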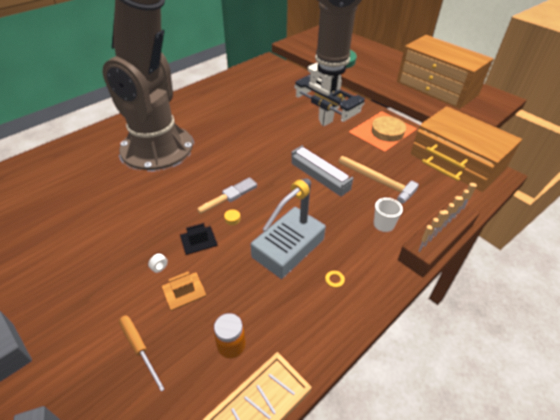

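View pics/end_top.png

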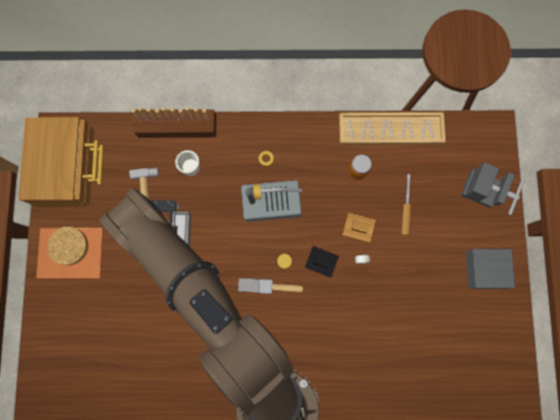

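The press bottomed at about 8 N and the bar is back up and level. The collar hangs home at scene (302,188), and the bystanders haven't moved. Handing in.

```bash
python3 - <<'E'
from plant import env
print(env.read_state()['time']); env.finish_job()
E
```

```text
25.5
the job is handed in; nothing more can be done
```

The collar is on the rod, home against the flange and released, and the blower bar was then pressed and came back up. I handed the job in at 25.5 s of the 64 s; no verdict is reported.

- **Threading:** Changes in the force reading stayed under about 2 N along the slope and round the bend, so nothing bound. It met the flange with the tool at stand x = -21.5 mm, against an expected -22 mm. After release, both cameras showed it hanging on the rod, flush against the flange.
- **Switch:** I pressed the bar with the closed fingers within about 1 mm of my estimate of its middle, which the cameras give to about 3 mm. The fingers went down about 9.7 mm and the force reached about 8 N, so it was at or very near its stop. I held it for about 1 s. The depth image afterwards shows it up and level at 54 mm, within 1 mm.
- **Bystanders:** They look unmoved in the last pictures.

**Disagreements:**
- The cameras differed by about 5 mm in world x. I settled this by comparing them with the known tool position and with the collar held next to the rod tip.
- The collar's bore ran across the cradle's 50 mm side, not along it as described. I gripped it as the pictures showed, with the fingertips just above the block.
- A depth fit put the collar about 3 mm lower in the grip than planned. That was within the 5 mm play, so I compensated by only 1.2 mm.

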